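# Set up the strain viewer for a glass nugget

### The job

Get the strain viewer ready to check the green glass nugget: with a fingertip push the orange tab of the carriage fully home, so that the nugget lies under the viewing ring, and push the ring's orange lever round until its black pointer stands in the middle of the red mark on the scale. Only push: do not pinch the tab or the lever, do not touch or lift the nugget, do not turn the scale ring, and leave the things around the viewer alone.

Things in the scene. Friction and masses are not known exactly. Their poses are not given: they have to be found in the camera images.
- polariscope: Grey strain viewer, fixed to the bench. Origin: on the bench under the ring's centre; x points to the column at its back, y to its left. Lamp base 180 x 150 mm, 52 mm high (x from -76 to 104 mm); above it a round head, 160 mm across, from z = 104 to 118 mm. Nothing stands above z = 147 mm. The carriage runs out of its right (-y) side on rails, 64 mm high, that end at y = -125 mm.
- ring_axis (a point): Centre of the top of the black viewing ring (105 mm across), on its upright turning axis, 131.5 mm above the bench. The aluminium scale ring round it is 156 mm across, its top at z = 123.5 mm.
- analyser (a joint): Turn of the viewing ring with its lever, rad. At 0 the lever points to the viewer's front (-x); it grows counter-clockwise seen from above: the lever goes from the viewer's left, where it starts, to its right. Stops at -1.3 and 0.85. Light friction (about 1 N at the paddle), no spring; it stays where it is left.
- paddle (a point): Centre of the orange finger paddle at the lever's end, 112 mm from the ring's axis, 131 mm above the bench: an upright plate 32 mm long (along the lever), 9 mm thick (along the way it moves) and 32 mm high (z = 115 to 147 mm). Its y lies across the paddle, x along it towards the axis. The space below and outside it is clear.
- pointer (a point): Point on the middle line of the lever's black pointer arm (3 mm wide), 70 mm from the ring's axis, where it crosses the scale
- red_mark (a point): Middle of the red mark on the scale ring, 70 mm from the ring's axis; the mark is 8 mm wide and 21 mm long, the other scale lines are black. Where it stands differs from day to day.
- bezel (a joint): Turn of the aluminium scale ring that carries the red mark, rad; 0 has the mark at the viewer's front, the sense is that of joint analyser: when the two are equal the pointer is in the middle of the mark. It is clamped stiffly and must stay.
- carriage (a joint): Travel of the carriage, m: 0 is fully out, where it starts; 0.100 is fully home against its stop, with the nugget under the ring's centre. It moves along the viewer's +y with about 1.5 N of friction and no spring.
- tab (a point): Centre of the outer (-y) face of the upright orange tab at the carriage's outer end: the face to push. The tab is 46 mm wide, 8 mm thick and 36 mm high (z = 58 to 94 mm); its axes are the viewer's; outside it nothing of the viewer is in the way, also when home. The face lies 143 mm outside the pocket's centre.
- pocket (a point): Centre of the floor of the round pocket in the carriage (28 mm diameter, 4 mm deep), 56 mm above the bench; its axes are the viewer's
- green_nugget: Green glass nugget, a flat dome 21 mm across and 9 mm high, loose in the carriage's pocket. Origin: centre of its underside.
- pink_nugget: Pink glass nugget, 21 mm across and 9 mm high, on the bench in front of the viewer; leave it
- nugget_tin: Closed round grey tin, 52 mm across and 34 mm high, on the bench in front of the viewer; leave it
- wax_pencil: Black wax pencil, 61 mm long and 8 mm thick, on the bench in front of the viewer; leave it

How it is judged:
At the end, for the whole second after the job is handed in: The carriage is home to within 4 mm with the green nugget lying in its pocket, the pointer's middle line is within 4 mm of the middle of the red mark (that is, on the red), and lever and carriage are at rest (value of joint carriage above 0.096 m and horizontal distance between pointer and red_mark below 0.004 m and horizontal distance between green_nugget and pocket below 0.006 m and z of green_nugget in the frame of pocket below 0.003 m and velocity of joint analyser between -0.02 and 0.02 rad/s and velocity of joint carriage between -0.005 and 0.005 m/s); the robot touches nothing.
It fails at once if the green nugget is touched by the robot (contact force between any of the fingers, the arm and green_nugget above 0.2 N).
It fails at once if the green nugget is lifted or comes out of its pocket (z of green_nugget in the frame of pocket above 0.008 m or horizontal distance between green_nugget and pocket above 0.015 m).
It fails at once if the scale ring is turned (its mark moves by more than 3 mm) (distance of red_mark from where it was at the start of the episode above 0.003 m).
It fails at once if a thing beside the viewer is disturbed (moved by more than 20 mm) (distance of any of pink_nugget, nugget_tin, wax_pencil from where it was at the start of the episode above 0.02 m).
It fails at once if the tab or the paddle is taken between the fingers (the grasp point lies within it) ((x of the grasp point in the frame of tab between -0.023 and 0.023 m and y of the grasp point in the frame of tab between 0 and 0.008 m and z of the grasp point in the frame of tab between -0.03 and 0.03 m) or (x of the grasp point in the frame of paddle between -0.016 and 0.016 m and y of the grasp point in the frame of paddle between -0.0045 and 0.0045 m and z of the grasp point in the frame of paddle between -0.03 and 0.03 m)).
It also fails if it takes over 54 s, if anything falls off the work surface, if the arm or the gripper's body presses on something with over 40 N, if the wrist force passes 120 N, or if a joint passes its speed limit or range.

### The arm

A 6-joint arm with a two-finger parallel gripper is mounted at the origin on a cart in front of the work surface, level with it; the furniture and walls round the work are solid. World frame = base frame: x ahead of the robot, y to its left, z up, the work surface at z = 0. Lengths are in m, angles in rad, forces in N, time in s.
With the tool pointing down it reaches from about 0.3 to 0.775 m from the base axis. Payload 14.6 kg.
Tool frame: the origin (TCP) lies midway between the tips of the shut fingers; the grasp point (between the pads) lies 19 mm behind it (ctrl.pinch_z is the distance from the TCP to the grasp point, in m); z points along the fingers, y is the line along which they close (so a half turn about z gives the same grasp; the last joint's range is limited). The gripper opens to 94 mm and grips with 3 to 60 N. Pads are 16 mm wide; open, the fingers measure 119 mm over their backs; the gripper's body (75 mm by 177 mm) begins 78 mm behind the grasp point.
Start: joints at [-1.389, 0.3, 1.521, -0, 1.321, -0.067], TCP at [0.135, -0.533, 0.205] pointing down, gripper open.
Joint ranges: [-3.03, 3.03], [-0.79, 2.21], [0.23, 2.52], [-1.04, 4.18], [0, 3.07], [-2.55, 2.55]. Speed limits (rad/s): [2.22, 2.22, 2.57, 3.14, 3.14, 3.14].

### API

Orientations are given as [roll, pitch, yaw] about the fixed x, y, z axes, in that order (R = Rz(yaw) Ry(pitch) Rx(roll)).
In Python, from station import ctrl gives the robot as it stands.
- The arm moves only by the tool jog_arm, never from a script. Its argument "motion" is a list of rows, each a list of 7 numbers: the shift along the tool's x, y, z in m, then the turn, a rotation vector about the tool's x, y, z in rad, then the opening, from -1 (shut) to 1 (fully open). In form: [[tx, ty, tz, rx, ry, rz, gripper], ...]. A call has 1 to 5 rows; each row shifts and turns the commanded pose from where the row before left it, along the tool's axes as they then stand; what a row does not reach is not made up. A row lasts 1/10 s, in which the tool goes at most 50 mm and 8.59 degrees, less where a joint would pass 70% of its speed; a pose out of reach is approached as far as the arm can. A call is refused whole if a number of a shift passes 0.05 or a number of a turn 0.15, either way. A call with a gripper value outside its range is refused whole. The fingers move at their own pace and stop on an object; "squeeze" is the grip in N (left out, the last holds). Time passes only in rows, so rows that do not move let the fingers close. It gives the time, the measured TCP pose, the force, the opening and the grip force at its end, in the units of the state.
- ctrl.get_obs(): the state, without advancing time (a new reading comes with each control period).
- ctrl.camera(name): name is "scene" or "top" or "wrist"; returns the picture (480x640x3 uint8, red, green, blue); there is no depth.
- ctrl.camera_model(name): a dict with "intrinsics" (3x3 intrinsics, pixels), "rvec" (rotation vector, rad) and "tvec" (3), from world to camera coordinates, as OpenCV has them. Camera axes: x right, y down, z forward; pixel columns grow to the right and rows downward; lengths in m; the calibration is good to about 2 mm. A picture is of the moment at which its call begins: read the wrist's pose just before it. camera_model takes no time and is no camera call; for the wrist camera it gives the pose at the moment of the call.
- ctrl.hand_in(): hands the job in; it is judged then, once.
The state is a dict: "time_s": time; "qpos": joint angles; "joint_vel": joint speeds; "tau": joint torques, N m; "ee_pos": TCP position; "eef_rot": TCP orientation; "force": force on the tool from outside, world axes, zero at the start; "moment": the same for the moment, N m; "grip_width": finger opening in m; "grip_force": force on a finger pad.
Only numpy, scipy, OpenCV 4.12 (cv2) and the standard library are available. Lean on these libraries where they do the work, as an engineer would, in place of code of your own. Each camera call takes 0.05 s, during which the arm holds its last target. There are 200 camera calls.

## Working session

There is one attempt and no reset: what is moved stays moved. The work goes in short steps, Python scripts to look and compute and a tool call to move; the robot and the scene stay as the last step left them, time stands still between calls to the robot, and variables do not carry over. Pictures are saved under pics/ and viewed, at most 12 in all, crops included, and the job is handed in when it is done.

Besides the shell and the picture viewer there is one more tool, called after ">>>" as a command line: name --pt "numbers of a row" for each row, then --argument value for the rest. jog_arm: Moves the arm, as the interface text tells. Its arguments: {"type":"object","properties":{"motion":{"type":"array"},"squeeze":{"type":"number"}},"required":["motion"]}

```bash
ls; mkdir -p pics; python3 - <<'E'
from station import ctrl
import cv2
for n in ("scene","top"):
    im=ctrl.camera(n); cv2.imwrite(f"pics/{n}0.png",im[:,:,::-1])
    print(n,ctrl.camera_model(n))
o=ctrl.get_obs(); print(o)
E
```

```text
pics
scene {'intrinsics': array([[494.30656234,   0.        , 318.18488003],
       [  0.        , 494.30656234, 238.78782203],
       [  0.        ,   0.        ,   1.        ]]), 'rvec': array([ 2.33024785, -0.72532366,  0.27462767]), 'tvec': array([-0.4625936 ,  0.23514575,  0.79855823])}
top {'intrinsics': array([[574.64894087,   0.        , 318.46793691],
       [  0.        , 574.64894087, 230.58394573],
       [  0.        ,   0.        ,   1.        ]]), 'rvec': array([ 2.16229598, -2.04357481,  0.23025375]), 'tvec': array([-0.10127129,  0.51166871,  0.83028354])}
{'time_s': 0.1, 'qpos': array([-1.38858947e+00,  3.00422871e-01,  1.52148930e+00,  3.08098626e-05,
        1.32070037e+00, -6.65903837e-02]), 'joint_vel': array([-0.00190766, -0.00164981, -0.00232057,  0.00141641, -0.00134102,
       -0.00030344]), 'tau': array([ 1.36826078e-03, -5.32644618e+01, -3.53281581e+01,  7.09089939e-02,
        2.35308800e-02, -6.63906690e-05]), 'ee_pos': array([ 0.13540069, -0.53284239,  0.20495161]), 'eef_rot': array([-3.14057702e+00, -9.76417192e-05,  2.48789549e-01]), 'force': array([-0.14590679, -1.03421631, -0.4601136 ]), 'moment': array([-0.00080472,  0.05344658, -0.02235248]), 'grip_force': 0.0, 'grip_width': 0.09413810461054485}
```

View pics/scene0.png

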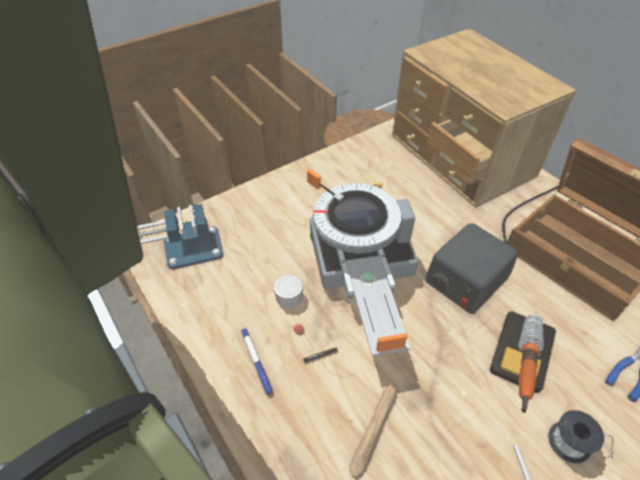

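View pics/top0.png

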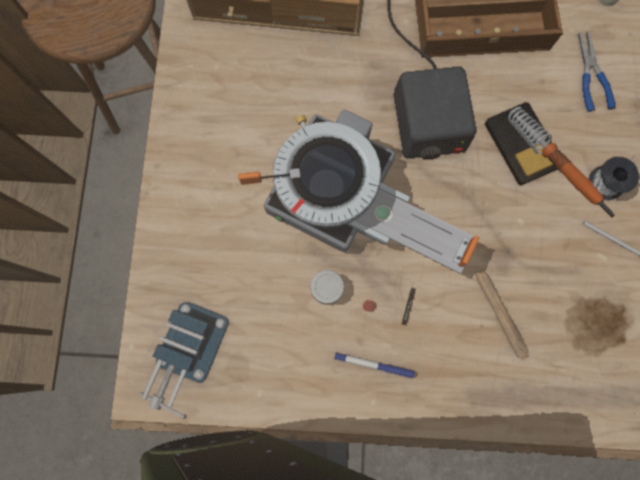

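Top view: ring centre about (327,172), paddle (250,178), red mark (297,208), tab (470,250), green nugget (383,213). The tin, pink nugget and pencil are in front at (327,287), (369,305) and (408,306), and a wooden handle lies at (500,315).

```bash
cat > h.py <<'E'
import cv2, numpy as np
from station import ctrl
def ray(uv,m,z):
    R=cv2.Rodrigues(m['rvec'])[0]; c=-R.T@m['tvec']
    d=R.T@np.linalg.inv(m['intrinsics'])@np.array([uv[0],uv[1],1.])
    return c+d*(z-c[2])/d[2]
def blobs(mask,amin=15):
    n,l,s,c=cv2.connectedComponentsWithStats(mask.astype(np.uint8))
    return [(c[i],s[i],l==i) for i in range(1,n) if s[i,4]>=amin]
def hsv(im): return cv2.cvtColor(im,cv2.COLOR_RGB2HSV)
E
python3 - <<'E'
from h import *
np.set_printoptions(precision=4,suppress=True)
for n in ("top","scene"):
    im=cv2.imread(f"pics/{n}0.png")[:,:,::-1].copy(); m=ctrl.camera_model(n); H=hsv(im); h,s,v=[H[...,i].astype(int) for i in range(3)]
    print(n)
    for nm,mk in (("orange",(h>4)&(h<16)&(s>170)&(v>120)),("red",((h<4)|(h>174))&(s>130)&(v>90)),("green",(h>45)&(h<90)&(s>50))):
        for c,st,b in blobs(mk):
            r=cv2.minAreaRect(np.argwhere(b)[:,::-1].astype(np.float32))
            print(nm,c,st,[ray(c,m,z)[:2] for z in (.0605,.094,.1235,.131,.147)][0:5], cv2.boxPoints(r).tolist() if nm=="orange" else "")
    # black disc
    g=(v<75)
    for c,st,b in blobs(g,1500):
        cs=cv2.findContours(b.astype(np.uint8),cv2.RETR_EXTERNAL,cv2.CHAIN_APPROX_NONE)[0][0]
        P=np.array([ray(p,m,.1315)[:2] for p in cs[:,0]]); 
        (a,ax,an)=cv2.fitEllipse(P.astype(np.float32)*1000); print("dark",c,st,a,ax)
E
```

```text
top
orange [545.4    152.2667] [543 150   6   5  15] [array([ 0.6635, -0.4249]), array([ 0.6502, -0.4115]), array([ 0.6386, -0.3997]), array([ 0.6356, -0.3967]), array([ 0.6293, -0.3903])] [[542.3845825195312, 151.92306518554688], [543.7692260742188, 149.84613037109375], [548.1538696289062, 152.76919555664062], [546.7692260742188, 154.84613037109375]]
orange [582.3689 184.7459] [562 167  40  36 366] [array([ 0.6128, -0.4813]), array([ 0.6015, -0.4657]), array([ 0.5916, -0.4519]), array([ 0.5891, -0.4484]), array([ 0.5837, -0.441 ])] [[560.5000610351562, 169.49998474121094], [569.0000610351562, 160.99998474121094], [603.0000610351562, 194.99998474121094], [594.5000610351562, 203.49998474121094]]
red [458.1667 148.9444] [455 148   7   3  18] [array([ 0.6611, -0.2865]), array([ 0.648 , -0.2785]), array([ 0.6364, -0.2714]), array([ 0.6334, -0.2696]), array([ 0.6272, -0.2658])] 
red [297.2941 205.1765] [292 199  12  13  51] [array([ 0.5542, -0.0372]), array([ 0.5452, -0.0389]), array([ 0.5373, -0.0403]), array([ 0.5353, -0.0407]), array([ 0.531 , -0.0415])] 
green [381.3864 211.5682] [378
[... 934 characters left out ...]
8, -81.39260864257812) (99.41456604003906, 104.79312896728516)
dark [248.6362 458.6704] [ 141  431  234   49 8657] (193.03958129882812, -1.381490707397461) (59.4013671875, 332.9751892089844)
scene
red [463.4783 301.4783] [461 298   6   8  23] [array([ 0.6503, -0.303 ]), array([ 0.6277, -0.3149]), array([ 0.6078, -0.3253]), array([ 0.6028, -0.328 ]), array([ 0.592 , -0.3337])] 
green [367.7586 276.5172] [364 273   9   8  58] [array([ 0.5501, -0.1703]), array([ 0.5323, -0.1886]), array([ 0.5167, -0.2047]), array([ 0.5127, -0.2088]), array([ 0.5042, -0.2175])] 
dark [ 67.6732 174.7458] [    0     0   165   480 32775] (243.56903076171875, 566.0941772460938) (233.68077087402344, 1595.43994140625)
```

```bash
python3 - <<'E'
from h import *
np.set_printoptions(precision=4,suppress=True)
for n,pts in (("top",[(250,178),(470,250),(297,208)]),("scene",[(313,178),(391,343),(320,212)])):
    im=cv2.imread(f"pics/{n}0.png")[:,:,::-1].copy(); m=ctrl.camera_model(n); H=hsv(im); h,s,v=[H[...,i].astype(int) for i in range(3)]
    print(n,[(im[p[1],p[0]],H[p[1],p[0]]) for p in pts])
    mk=(h>3)&(h<16)&(s>150)&(v>90)&(s*1.>0)
    mk=(h>3)&(h<14)&(s>165)&(v>110)
    for c,st,b in blobs(mk,25):
        r=cv2.boxPoints(cv2.minAreaRect(np.argwhere(b)[:,::-1].astype(np.float32)))
        print("orange",c,st,r.round(1).tolist(),[ray(c,m,z)[:2] for z in (.094,.147)])
    for nm,z,p in (("tin",.034,(327,287)),("pink",.005,(369,305)),("pen0",.004,(412,290)),("pen1",.004,(405,323)),("handle0",.02,(480,273)),("handle1",.02,(522,355))):
        if n=="top": print(nm,ray(p,m,z)[:2])
E
python3 - <<'E'
import cv2
im=cv2.imread("pics/top0.png")[110:280,220:500]
cv2.imwrite("pics/c1.png",cv2.resize(im,(790,480),interpolation=cv2.INTER_CUBIC))
E
```

```text
top [(array([129,  79,  51], dtype=uint8), array([ 11, 154, 129], dtype=uint8)), (array([195, 120,  71], dtype=uint8), array([ 12, 162, 195], dtype=uint8)), (array([182,  87,  84], dtype=uint8), array([  1, 137, 182], dtype=uint8))]
orange [545.4    151.9667] [543 149   7   6  30] [[543.0, 154.0], [543.0, 149.0], [549.0, 149.0], [549.0, 154.0]] [array([ 0.6507, -0.4116]), array([ 0.6297, -0.3903])]
orange [581.2947 183.0386] [561 163  41  41 570] [[559.5, 169.5], [568.5, 160.5], [604.0, 196.0], [595.0, 205.0]] [array([ 0.6041, -0.4642]), array([ 0.5861, -0.4396])]
tin [ 0.4329 -0.0903]
pink [ 0.4116 -0.1588]
pen0 [ 0.4395 -0.2268]
pen1 [ 0.3866 -0.2168]
handle0 [ 0.4706 -0.3314]
handle1 [ 0.3469 -0.3952]
scene [(array([152,  97,  65], dtype=uint8), array([ 11, 146, 152], dtype=uint8)), (array([165, 104,  68], dtype=uint8), array([ 11, 150, 165], dtype=uint8)), (array([236, 147, 147], dtype=uint8), array([  0,  96, 236], dtype=uint8))]
```

View pics/c1.png

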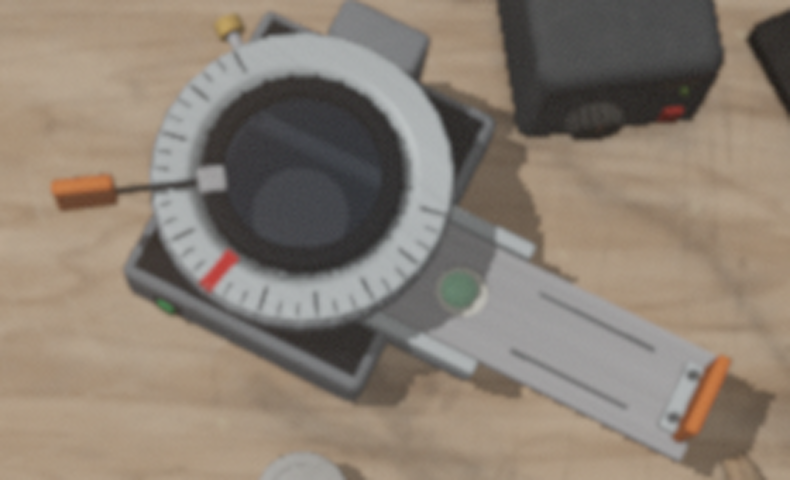

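The enlarged view shows the paddle at crop (84,190), the red mark at (219,271), and the tab's top edge running from (727,358) to (685,438). The lever has to turn about 45° counter-clockwise. I'll get the numbers next.

```bash
cat >> h.py <<'E'
np.set_printoptions(precision=4,suppress=True)
C=np.array([.588,-.0815])
def measure(n="top",im=None):
    if im is None: im=ctrl.camera(n)
    m=ctrl.camera_model(n); h,s,v=[hsv(im)[...,i].astype(int) for i in range(3)]
    out={}
    for nm,mk,zs,am in (("orange",(h>5)&(h<15)&(s>125)&(v>90),(.0940,.131,.147),60),("red",((h<5)|(h>174))&(s>100)&(v>110),(.1235,),20),("green",(h>45)&(h<90)&(s>50),(.0605,),25)):
        for c,st,b in blobs(mk,am):
            r=cv2.boxPoints(cv2.minAreaRect(np.argwhere(b)[:,::-1].astype(np.float32)))
            p=ray(c,m,zs[0])[:2]
            if np.linalg.norm(p-C)>.30: continue
            print(nm,c.round(1),st[4],"box",r.round(1).tolist(),[ray(c,m,z)[:2] for z in zs])
            if nm=="orange":
                print("   corners at z0/zlast",[ray(q,m,zs[0])[:2] for q in r],[ray(q,m,zs[-1])[:2] for q in r])
    return im
E
python3 - <<'E'
from h import *
im=measure("top",cv2.imread("pics/top0.png")[:,:,::-1].copy())
print('scene');measure("scene",cv2.imread("pics/scene0.png")[:,:,::-1].copy())
m=ctrl.camera_model("top"); s=790/280
# base front edge top corners (z=.052): left and bottom corner, right corner; rails
P=[ray((220+x/s,110+y/s),m,.052)[:2] for x,y in ((127,268),(352,395),(493,118))]
print(P); d=P[0]-P[1]; print("yaw from front edge",np.arctan2(-d[0],d[1])); d=P[2]-P[1];print(np.arctan2(d[1],d[0]))
g=[ray((220+x/s,110+y/s),m,.0605)[:2] for x,y in ((459,290),)]; print(g)
E
```

```text
orange [249.4 177.3] 199 box [[237.8000030517578, 173.89999389648438], [259.29998779296875, 171.5], [260.29998779296875, 181.10000610351562], [238.8000030517578, 183.5]] [array([0.5845, 0.036 ]), array([0.5728, 0.0308]), array([0.5678, 0.0286])]
   corners at z0/zlast [array([0.5889, 0.054 ]), array([0.5945, 0.0219]), array([0.5796, 0.0191]), array([0.574 , 0.0511])] [array([0.5718, 0.0454]), array([0.5771, 0.0154]), array([0.5631, 0.0128]), array([0.5579, 0.0427])]
orange [469.  250.8] 207 box [[458.79998779296875, 264.3999938964844], [472.8999938964844, 234.60000610351562], [479.20001220703125, 237.5], [465.1000061035156, 267.3999938964844]] [array([ 0.4904, -0.2948]), array([ 0.4829, -0.2852]), array([ 0.4797, -0.2811])]
   corners at z0/zlast [array([ 0.4693, -0.2799]), array([ 0.5152, -0.3007]), array([ 0.5112, -0.3099]), array([ 0.4655, -0.2891])] [array([ 0.46  , -0.2671]), array([ 0.5029, -0.2865]), array([ 0.4992, -0.2952]), array([ 0.4563, -0.2757])]
red [297.2 205.3] 72 box [[290.5, 209.8000030517578], [300.79998779296875, 197.89999389648438], [304.1000061035156, 200.80000
[... 1262 characters left out ...]
], [325.20001220703125, 210.5], [325.0, 212.1999969482422]] [array([ 0.5367, -0.0403])]
red [463.6 301.2] 32 box [[459.0, 302.0], [462.70001220703125, 297.0], [467.3999938964844, 300.5], [463.6000061035156, 305.5]] [array([ 0.6083, -0.3252])]
red [298.1 328.6] 26 box [[294.3999938964844, 327.79998779296875], [300.0, 325.0], [302.0, 329.0], [296.3999938964844, 331.79998779296875]] [array([ 0.3732, -0.2215])]
green [367.8 276.5] 58 box [[364.0, 273.0], [372.0, 273.0], [372.0, 280.0], [364.0, 280.0]] [array([ 0.5501, -0.1703])]
[array([0.5539, 0.0138]), array([ 0.4893, -0.1144]), array([ 0.6537, -0.187 ])]
yaw from front edge -0.46701537870094895
-0.41588728144409565
[array([ 0.5496, -0.17  ])]
```

>>> jog_arm --pt "0 0 0 0 0 -0.13 -1" --pt "0 0 0 0 0 -0.13 -1" --pt "0 0 0 0 0 -0.13 -1" --pt "0 0 0 0 0 -0.13 -1" --pt "0 0 0 0 0 -0.13 -1"

```text
time_s: 0.6
ee_pos: [0.1354, -0.5329, 0.2051]
eef_rot: [-3.141, -0.0, 0.904]
force: [0.1, 1.1, 0.1]
grip_width: 0.0575
grip_force: 0.0
```

>>> jog_arm --pt "0 0 0 0 0 -0.13 -1" --pt "0 0 0 0 0 -0.127 -1" --pt "0 0 0 0 0 0 -1" --pt "0 0 0 0 0 0 -1" --pt "0 0 0 0 0 0 -1"

```text
time_s: 1.1
ee_pos: [0.1354, -0.533, 0.2053]
eef_rot: [-3.142, -0.0, 1.153]
force: [0.0, -0.2, 0.5]
grip_width: 0.0173
grip_force: 0.0
```

>>> jog_arm --pt "0.0315 0.023 0 0 0 0 -1" --pt "0.0315 0.023 0 0 0 0 -1" --pt "0.0315 0.023 0 0 0 0 -1" --pt "0.0315 0.023 0 0 0 0 -1" --pt "0.0315 0.023 0 0 0 0 -1"

```text
time_s: 1.6
ee_pos: [0.3054, -0.4343, 0.2055]
eef_rot: [3.141, 0.0, 1.153]
force: [0.2, -0.2, 0.3]
grip_width: 0.0005
grip_force: 0.0
```

>>> jog_arm --pt "0.0315 0.023 0.01 0 0 0 -1" --pt "0.0315 0.023 0.02 0 0 0 -1" --pt "0.0315 0.023 0.02 0 0 0 -1" --pt "0.0315 0.023 0.02 0 0 0 -1" --pt "0.0315 0.023 0 0 0 0 -1"

```text
time_s: 2.1
ee_pos: [0.4733, -0.3358, 0.1327]
eef_rot: [-3.138, -0.001, 1.154]
force: [-0.2, -0.3, 0.2]
grip_width: 0.0002
grip_force: 0.0
```

```bash
python3 - <<'E'
from h import *
o=ctrl.get_obs(); print(o['ee_pos'],o['eef_rot'],o['time_s'],o['grip_width'],o['force'])
im=ctrl.camera("scene"); cv2.imwrite("pics/s1.png",cv2.resize(im[150:400,220:520,::-1],None,fx=2,fy=2))
E
```

```text
[ 0.4733 -0.3358  0.1327] [-3.1376 -0.0011  1.1535] 2.1 0.00023664092149809776 [-0.192  -0.2836  0.2287]
```

View pics/s1.png

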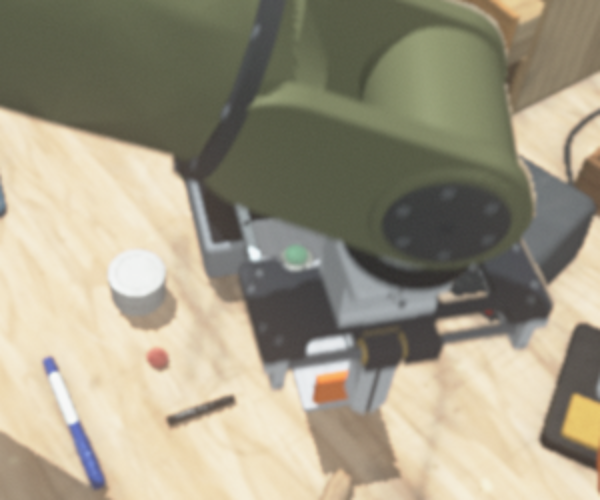

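The fingers are above the bench just outside the tab, with orange visible at crop (330,388). I lower them, then push along tool x.

>>> jog_arm --pt "0 0 0.02 0 0 0 -1" --pt "0 0 0.02 0 0 0 -1" --pt "0 0 0.02 0 0 0 -1" --pt "0 0 0.003 0 0 0 -1" --pt "0 0 0 0 0 0 -1"

```text
time_s: 2.65
ee_pos: [0.4728, -0.3375, 0.0725]
eef_rot: [-3.141, -0.0, 1.155]
force: [-0.0, -0.2, -0.1]
grip_width: 0.0003
grip_force: 0.0
```

>>> jog_arm --pt "0.01 0 0 0 0 0 -1" --pt "0.01 0 0 0 0 0 -1" --pt "0.005 0 0 0 0 0 -1" --pt "0.005 0 0 0 0 0 -1" --pt "0.005 0 0 0 0 0 -1"

```text
time_s: 3.15
ee_pos: [0.4873, -0.3053, 0.0728]
eef_rot: [3.141, 0.0, 1.156]
force: [-1.4, -2.3, 0.6]
grip_width: 0.0001
grip_force: 0.9
```

>>> jog_arm --pt "0.005 0 0 0 0 0 -1" --pt "0.006 0 0 0 0 0 -1" --pt "0.006 0 0 0 0 0 -1" --pt "0.006 0 0 0 0 0 -1" --pt "0.006 0 0 0 0 0 -1"

```text
time_s: 3.65
ee_pos: [0.499, -0.2785, 0.0725]
eef_rot: [3.141, 0.0, 1.156]
force: [0.8, -2.5, 1.3]
grip_width: 0.001
grip_force: 0.9
```

>>> jog_arm --pt "0.006 0 0 0 0 0 -1" --pt "0.006 0 0 0 0 0 -1" --pt "0.006 0 0 0 0 0 -1" --pt "0.006 0 0 0 0 0 -1" --pt "0.006 0 0 0 0 0 -1"

```text
time_s: 4.15
ee_pos: [0.511, -0.251, 0.0724]
eef_rot: [-3.141, -0.0, 1.156]
force: [-0.3, -2.2, -0.2]
grip_width: 0.0005
grip_force: 0.9
```

>>> jog_arm --pt "0.005 0 0 0 0 0 -1" --pt "0.005 0 0 0 0 0 -1" --pt "0.005 0 0 0 0 0 -1" --pt "0.005 0 0 0 0 0 -1" --pt "0.003 0 0 0 0 0 -1"

```text
time_s: 4.65
ee_pos: [0.5202, -0.23, 0.0724]
eef_rot: [-3.141, -0.0, 1.156]
force: [1.1, -2.1, 0.1]
grip_width: 0.0006
grip_force: 0.8
```

>>> jog_arm --pt "0.002 0 0 0 0 0 -1" --pt "0.002 0 0 0 0 0 -1" --pt "0.002 0 0 0 0 0 -1" --pt "0.001 0 0 0 0 0 -1" --pt "0 0 0 0 0 0 -1"

```text
time_s: 5.15
ee_pos: [0.5229, -0.2239, 0.0724]
eef_rot: [-3.141, -0.0, 1.156]
force: [0.3, 0.6, 0.1]
grip_width: -0.0
grip_force: 0.0
```

>>> jog_arm --pt "0.002 0 0 0 0 0 -1" --pt "0.002 0 0 0 0 0 -1" --pt "0.001 0 0 0 0 0 -1" --pt "0.001 0 0 0 0 0 -1" --pt "0 0 0 0 0 0 -1"

```text
time_s: 5.65
ee_pos: [0.5253, -0.2184, 0.0724]
eef_rot: [-3.141, -0.0, 1.156]
force: [-0.1, -0.6, -1.0]
grip_width: 0.0005
grip_force: 0.1
```

>>> jog_arm --pt "0.001 0 0 0 0 0 -1" --pt "0.001 0 0 0 0 0 -1" --pt "0.001 0 0 0 0 0 -1" --pt "0.001 0 0 0 0 0 -1"

```text
time_s: 6.05
ee_pos: [0.5257, -0.2176, 0.0725]
eef_rot: [-3.141, 0.005, 1.155]
force: [-13.0, -25.1, -0.1]
grip_width: 0.0005
grip_force: 14.5
```

The force rose to 28 N with no further motion, so the carriage is on its stop. I back off, rise and turn for the lever.

>>> jog_arm --pt "-0.005 0 0 0 0 0 -1" --pt "-0.015 0 0 0 0 0 -1" --pt "-0.02 0 0 0 0 0 -1" --pt "0 0 -0.04 0 0 0 -1" --pt "0 0 -0.04 0 0 0 -1"

```text
time_s: 6.55
ee_pos: [0.5099, -0.2521, 0.1528]
eef_rot: [-3.139, -0.001, 1.155]
force: [-0.9, -0.8, 1.0]
grip_width: 0.0005
grip_force: 0.0
```

>>> jog_arm --pt "0 0 -0.03 0 0 0.13 -1" --pt "0 0 0 0 0 0.13 -1" --pt "0 0 0 0 0 0.13 -1" --pt "0 0 0 0 0 0.13 -1" --pt "0 0 0 0 0 0.13 -1"

```text
time_s: 7.05
ee_pos: [0.5106, -0.2519, 0.1825]
eef_rot: [-3.141, -0.0, 0.5]
force: [-0.2, 1.6, 0.0]
grip_width: 0.0004
grip_force: 0.0
```

```bash
python3 - <<'E'
from h import *
o=ctrl.get_obs(); print(o['ee_pos'],o['eef_rot'],o['time_s'],o['force'],o['qpos'])
E
```

```text
[ 0.5106 -0.2519  0.1825] [-3.1415 -0.0004  0.5004] 7.05 [-0.1846  1.5626  0.0039] [-0.5229  0.3617  1.4935  0.0004  1.2863  0.5474]
```

>>> jog_arm --pt "0.0286 -0.0254 0 0 0 0 -1" --pt "0.0286 -0.0254 0 0 0 0 -1" --pt "0.0286 -0.0254 0 0 0 0 -1" --pt "0.0286 -0.0254 0 0 0 0 -1"

```text
time_s: 7.45
ee_pos: [0.5619, -0.1063, 0.1825]
eef_rot: [-3.141, -0.0, 0.505]
force: [0.2, -0.4, -0.7]
grip_width: 0.0009
grip_force: 0.0
```

>>> jog_arm --pt "0.0286 -0.0254 0 0 0 0 -1" --pt "0.0286 -0.0254 0 0 0 0 -1" --pt "0.0286 -0.0254 0 0 0 0 -1" --pt "0.0286 -0.0254 0 0 0 0 -1" --pt "0 0 0 0 0 0 -1"

```text
time_s: 7.95
ee_pos: [0.6131, 0.0404, 0.1821]
eef_rot: [-3.141, -0.0, 0.51]
force: [0.5, 0.3, -0.9]
grip_width: 0.0003
grip_force: 0.0
```

```bash
python3 - <<'E'
from h import *
o=ctrl.get_obs(); print(o['ee_pos'],o['eef_rot'],o['time_s'],o['force'])
ims=[ctrl.camera(n) for n in ("top","wrist","scene")]
cv2.imwrite("pics/w2.png",np.vstack([np.hstack([cv2.resize(i,(400,300)) for i in ims[:2]]),np.hstack([cv2.resize(ims[2],(400,300)),cv2.resize(ims[2][120:270,220:420],(400,300))])])[:,:,::-1])
print(ctrl.camera_model("wrist"))
E
```

```text
[0.6131 0.0404 0.1821] [-3.1407 -0.0004  0.5097] 7.95 [ 0.516   0.3144 -0.8883]
{'intrinsics': array([[416.7774,   0.    , 314.6024],
       [  0.    , 416.7774, 239.1474],
       [  0.    ,   0.    ,   1.    ]]), 'rvec': array([-2.4841,  1.4653,  0.2136]), 'tvec': array([-0.2652,  0.5068,  0.5284])}
```

View pics/w2.png

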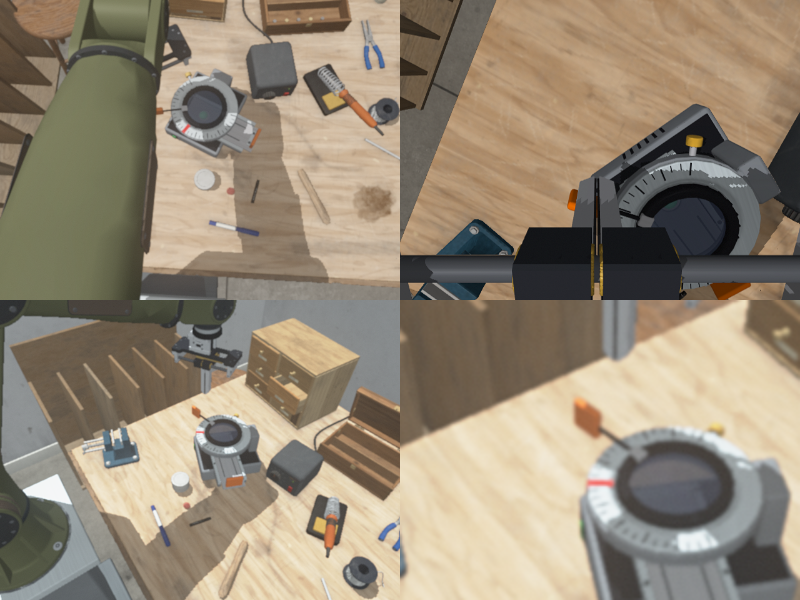

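The top panel shows the carriage home. The scene panel shows the fingers beyond the paddle, which is at panel (587,418), with the red mark at (600,483). I descend beside the paddle.

>>> jog_arm --pt "0 0 0.02 0 0 0 -1" --pt "0 0 0.02 0 0 0 -1" --pt "0 0 0.015 0 0 0 -1" --pt "0 0 0.002 0 0 0 -1" --pt "0 0 0 0 0 0 -1"

```text
time_s: 8.6
ee_pos: [0.6126, 0.0365, 0.1257]
eef_rot: [-3.142, 0.0, 0.505]
force: [-0.1, -0.6, 0.9]
grip_width: 0.0007
grip_force: 0.0
```

```bash
cat >> h.py <<'E'
def plan(th,off,r=.112):
    o=ctrl.get_obs(); p=o['ee_pos']; yaw=o['eef_rot'][2]; t=np.radians(th)
    T=C+r*np.array([np.cos(t),np.sin(t)])+off*np.array([np.sin(t),-np.cos(t)]); d=T-p[:2]
    c,s=np.cos(yaw),np.sin(yaw); print(th,"target",T,"tool dx,dy",c*d[0]+s*d[1],s*d[0]-c*d[1])
E
python3 - <<'E'
from h import *
plan(98,.0215); plan(98,.0165); plan(109,.0145); plan(120,.0125); plan(130,.0145);plan(136,.016)
E
```

```text
98 target [0.5937 0.0324] tool dx,dy -0.018474639769791582 -0.005539418311512818
98 target [0.5888 0.0317] tool dx,dy -0.023144426298850607 -0.007326341301744788
109 target [0.5652 0.0291] tool dx,dy -0.04496701084074307 -0.01643599816827646
120 target [0.5428 0.0217] tool dx,dy -0.06815653488694971 -0.020832106914010502
130 target [0.5271 0.0136] tool dx,dy -0.08583749991959419 -0.02132136541666636
136 target [0.5185 0.0078] tool dx,dy -0.09614426170901112 -0.020385615819732136
```

>>> jog_arm --pt "-0.008 -0.003 0 0 0 0 -1" --pt "-0.008 -0.002 0 0 0 0 -1" --pt "-0.007 -0.002 0 0 0 0 -1" --pt "-0.005 -0.002 0 0 0 0 -1" --pt "-0.005 -0.002 0 0 0 0 -1"

```text
time_s: 9.1
ee_pos: [0.578, 0.0306, 0.1259]
eef_rot: [3.141, -0.001, 0.506]
force: [1.6, 0.1, 0.5]
grip_width: 0.0005
grip_force: 0.5
```

>>> jog_arm --pt "-0.006 -0.0025 0 0 0 0 -1" --pt "-0.006 -0.0025 0 0 0 0 -1" --pt "-0.006 -0.0015 0 0 0 0 -1" --pt "-0.006 -0.001 0 0 0 0 -1" --pt "-0.006 -0.001 0 0 0 0 -1"

```text
time_s: 9.6
ee_pos: [0.5475, 0.0235, 0.1254]
eef_rot: [-3.142, -0.0, 0.506]
force: [2.3, -1.4, 0.1]
grip_width: 0.0003
grip_force: 0.7
```

>>> jog_arm --pt "-0.005 -0.0005 0 0 0 0 -1" --pt "-0.005 0 0 0 0 0 -1" --pt "-0.005 0 0 0 0 0 -1" --pt "-0.003 0 0 0 0 0 -1" --pt "0 0 0 0 0 0 -1"

```text
time_s: 10.1
ee_pos: [0.5316, 0.0152, 0.1255]
eef_rot: [-3.141, 0.0, 0.506]
force: [-0.4, 0.1, 0.3]
grip_width: 0.0007
grip_force: 0.0
```

```bash
python3 - <<'E'
from h import *
o=ctrl.get_obs(); print(o['ee_pos'],o['eef_rot'],o['time_s'],o['force'])
a=ctrl.camera("scene"); b=ctrl.camera("top"); measure("scene",a)
cv2.imwrite("pics/p3.png",np.hstack([cv2.resize(a[150:270,270:430],(400,300),interpolation=cv2.INTER_CUBIC),cv2.resize(b[110:260,225:425],(400,300),interpolation=cv2.INTER_CUBIC)])[:,:,::-1])
plan(136,.016)
E
```

```text
[0.5316 0.0152 0.1255] [-3.1414  0.0003  0.5055] 10.1 [-0.4045  0.0997  0.3008]
orange [296.9 197.3] 191 box [[287.29998779296875, 202.10000610351562], [289.3999938964844, 189.6999969482422], [305.8999938964844, 192.5], [303.8999938964844, 204.8000030517578]] [array([0.5382, 0.0378]), array([0.5183, 0.0049]), array([ 0.5096, -0.0093])]
   corners at z0/zlast [array([0.5162, 0.0373]), array([0.5378, 0.064 ]), array([0.56  , 0.0392]), array([0.538 , 0.0132])] [array([ 0.4894, -0.0097]), array([0.5092, 0.0148]), array([ 0.5297, -0.008 ]), array([ 0.5095, -0.0319])]
orange [374.5 290. ] 328 box [[360.3999938964844, 285.5], [387.70001220703125, 281.6000061035156], [389.5, 294.3999938964844], [362.20001220703125, 298.29998779296875]] [array([ 0.5243, -0.2163]), array([ 0.5051, -0.235 ]), array([ 0.4969, -0.2431])]
   corners at z0/zlast [array([ 0.5108, -0.1962]), array([ 0.5529, -0.2155]), array([ 0.5389, -0.2369]), array([ 0.4977, -0.2178])] [array([ 0.4844, -0.2245]), array([ 0.5232, -0.2423]), array([ 0.5103, -0.262 ]), array([ 0.4724, -0.2444])]
red [319.4 211.1] 29 box [[315.0, 212.0], [315.0, 210.0], [325.0, 210.0], [325.0, 212.0]] [array([ 0.5363, -0.0409])]
red [463.7 301.5] 38 box [[459.3999938964844, 303.20001220703125], [462.3999938964844, 297.20001220703125], [467.6000061035156, 299.79998779296875], [464.6000061035156, 305.79998779296875]] [array([ 0.608 , -0.3255])]
red [298.5 328.6] 41 box [[295.0, 326.0], [302.0, 326.0], [302.0, 332.0], [295.0, 332.0]] [array([ 0.3736, -0.2218])]
136 target [0.5185 0.0078] tool dx,dy -0.015297532755235745 0.00014540583396744754
```

View pics/p3.png

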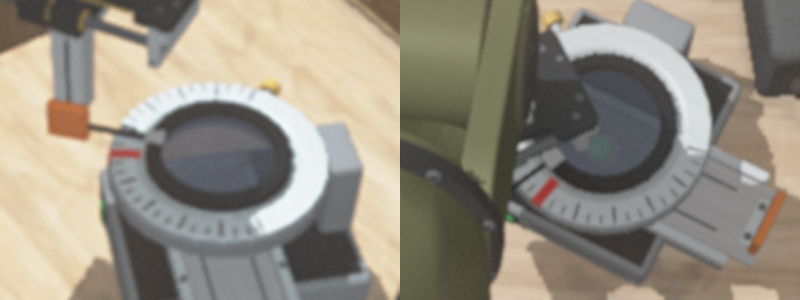

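Left panel (scene): the paddle's lever crosses the scale at about (135,133), and the red mark is at (125,154), so about 12° remain. The nugget now shows under the ring in the right panel (600,147).

>>> jog_arm --pt "-0.005 0 0 0 0 0 -1" --pt "-0.004 0 0 0 0 0 -1" --pt "-0.004 0 0 0 0 0 -1" --pt "-0.003 0 0 0 0 0 -1" --pt "0 0 0 0 0 0 -1"

```text
time_s: 10.7
ee_pos: [0.5176, 0.0074, 0.1255]
eef_rot: [-3.141, 0.0, 0.506]
force: [-0.6, 0.4, -0.5]
grip_width: 0.0004
grip_force: 0.0
```

```bash
python3 - <<'E'
from h import *
o=ctrl.get_obs(); print(o['ee_pos'],o['time_s'],o['force'])
a=ctrl.camera("scene"); measure("scene",a)
w=ctrl.camera("wrist")
cv2.imwrite("pics/p4.png",np.hstack([cv2.resize(a[170:245,275:375],(400,300),interpolation=cv2.INTER_CUBIC),cv2.resize(w,(400,300))])[:,:,::-1])
plan(139,.0165)
E
```

```text
[0.5176 0.0074 0.1255] 10.7 [-0.57    0.3805 -0.5314]
orange [294.7 203.6] 204 box [[287.0, 197.0], [303.0, 197.0], [303.0, 210.0], [287.0, 210.0]] [array([0.5256, 0.0259]), array([ 0.5064, -0.0063]), array([ 0.498 , -0.0202])]
   corners at z0/zlast [array([0.5231, 0.0494]), array([0.5484, 0.0319]), array([0.5291, 0.0027]), array([0.5044, 0.0197])] [array([0.4957, 0.0014]), array([ 0.519 , -0.0147]), array([ 0.5012, -0.0416]), array([ 0.4785, -0.0259])]
orange [374.2 290.1] 320 box [[360.3999938964844, 285.5], [386.79998779296875, 281.70001220703125], [388.6000061035156, 294.5], [362.20001220703125, 298.29998779296875]] [array([ 0.5238, -0.2163]), array([ 0.5047, -0.2349]), array([ 0.4964, -0.243 ])]
   corners at z0/zlast [array([ 0.5108, -0.1962]), array([ 0.5516, -0.2149]), array([ 0.5376, -0.2363]), array([ 0.4977, -0.2178])] [array([ 0.4844, -0.2245]), array([ 0.522 , -0.2418]), array([ 0.5091, -0.2614]), array([ 0.4724, -0.2444])]
red [319.5 211. ] 32 box [[314.0, 212.0], [314.0, 210.0], [325.0, 210.0], [325.0, 212.0]] [array([ 0.5365, -0.0408])]
red [463.7 301.5] 37 box [[460.70001220703125, 304.5], [462.1000061035156, 297.6000061035156], [467.5, 298.70001220703125], [466.1000061035156, 305.6000061035156]] [array([ 0.6081, -0.3256])]
red [298.3 328.5] 37 box [[295.0, 326.0], [302.0, 326.0], [302.0, 331.0], [295.0, 331.0]] [array([ 0.3735, -0.2216])]
139 target [0.5143 0.0044] tool dx,dy -0.004589238061839482 0.0010282383773308507
```

View pics/p4.png

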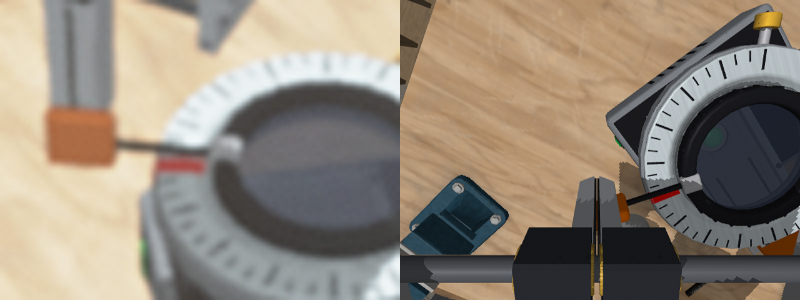

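The wrist view shows the pointer at the upper edge of the red mark near panel (665,195). I'll measure there at full resolution.

```bash
cat >> h.py <<'E'
def wristm(name):
    w=ctrl.camera("wrist"); m=ctrl.camera_model("wrist"); h,s,v=[hsv(w)[...,i].astype(int) for i in range(3)]
    R=cv2.Rodrigues(m['rvec'])[0]; print("cam",-R.T@m['tvec'])
    for nm,mk,z,rr in (("red",((h<6)|(h>172))&(s>110)&(v>70),.1235,(.058,.082)),("dark",(v<60),.129,(.066,.094))):
        P=np.array([ray(p[::-1],m,z)[:2] for p in np.argwhere(mk)]); d=P-C; r=np.hypot(*d.T); th=np.degrees(np.arctan2(d[:,1],d[:,0]))
        k=(r>rr[0])&(r<rr[1])&(th>125)&(th<155); d,r,th=d[k],r[k],th[k]
        print(nm,k.sum())
        for a in np.arange(rr[0],rr[1],.004):
            q=th[(r>=a)&(r<a+.004)]
            if len(q): print("  r%.3f n%d th min %.1f med %.1f max %.1f"%(a,len(q),q.min(),np.median(q),q.max()))
    cv2.imwrite(name,cv2.resize(w[250:370,370:510],(700,600),interpolation=cv2.INTER_CUBIC)[:,:,::-1])
E
python3 - <<'E'
from h import *
wristm("pics/p5.png")
E
```

```text
cam [0.591  0.0472 0.3047]
red 325
  r0.058 n66 th min 141.6 med 143.5 max 145.5
  r0.062 n71 th min 141.5 med 143.4 max 145.4
  r0.066 n75 th min 141.3 med 143.3 max 145.4
  r0.070 n81 th min 141.3 med 143.3 max 145.3
  r0.074 n32 th min 136.9 med 142.9 max 145.0
dark 787
  r0.066 n129 th min 131.3 med 137.2 max 155.0
  r0.070 n116 th min 131.6 med 136.8 max 154.9
  r0.074 n97 th min 129.8 med 136.6 max 138.8
  r0.078 n105 th min 125.6 med 136.6 max 138.8
  r0.082 n85 th min 135.4 med 137.2 max 154.9
  r0.086 n113 th min 135.6 med 137.8 max 155.0
  r0.090 n142 th min 135.8 med 151.7 max 155.0
```

View pics/p5.png

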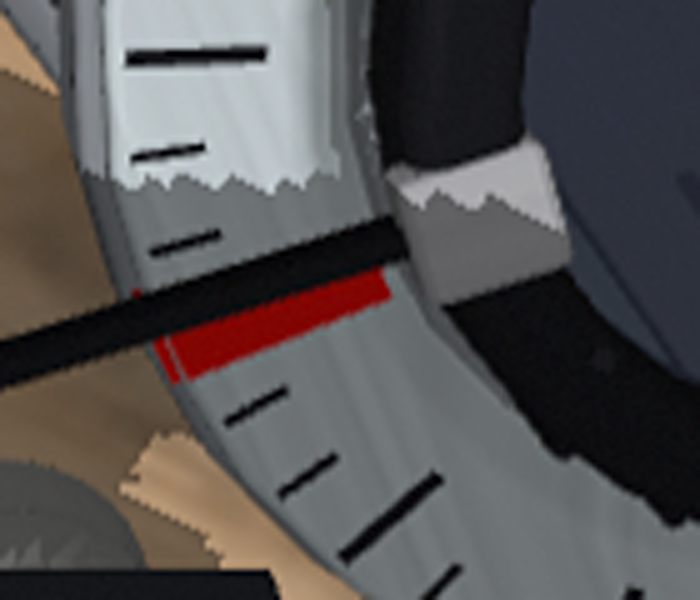

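>>> jog_arm --pt "-0.002 0.001 0 0 0 0 -1" --pt "-0.002 0.001 0 0 0 0 -1" --pt "-0.002 0.0005 0 0 0 0 -1" --pt "0 0 0 0 0 0 -1" --pt "0 0 0 0 0 0 -1"

```text
time_s: 11.35
ee_pos: [0.5139, 0.0024, 0.1255]
eef_rot: [3.141, 0.0, 0.506]
force: [-0.5, 0.2, -0.0]
grip_width: 0.0004
grip_force: 0.0
```

```bash
python3 - <<'E'
from h import *
print(ctrl.get_obs()['ee_pos'],ctrl.get_obs()['force']);wristm("pics/p6.png")
for n in("top",):
    m=ctrl.camera_model(n);R=cv2.Rodrigues(m['rvec'])[0]; print("cam",n,-R.T@m['tvec'])
E
```

```text
[0.5139 0.0024 0.1255] [-0.4765  0.2041 -0.0295]
cam [0.587  0.0421 0.3048]
red 241
  r0.058 n52 th min 137.5 med 139.2 max 145.6
  r0.062 n50 th min 138.1 med 139.5 max 145.5
  r0.066 n54 th min 138.5 med 139.9 max 145.4
  r0.070 n53 th min 138.6 med 140.0 max 145.3
  r0.074 n32 th min 137.2 med 139.7 max 145.1
dark 659
  r0.066 n119 th min 131.8 med 140.9 max 155.0
  r0.070 n114 th min 131.8 med 140.3 max 154.9
  r0.074 n104 th min 129.9 med 140.1 max 142.4
  r0.078 n90 th min 129.4 med 140.4 max 142.4
  r0.082 n83 th min 138.9 med 140.6 max 142.4
  r0.086 n81 th min 139.2 med 140.7 max 142.2
  r0.090 n68 th min 139.3 med 140.8 max 149.9
cam top [ 0.3227 -0.0799  0.9225]
```

View pics/p6.png

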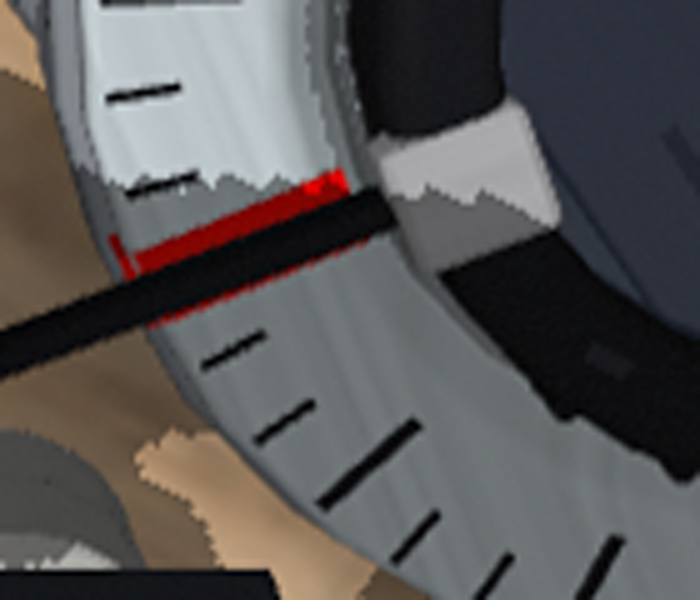

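The pointer now lies over the mark, but it sits above the scale, so parallax matters. I back off, rise and put the wrist camera over the lever's line for a clean check.

>>> jog_arm --pt "0.006 -0.003 0 0 0 0 -1" --pt "0.01 -0.004 0 0 0 0 -1" --pt "0 0 -0.03 0 0 0 -1" --pt "0 0 -0.03 0 0 0 -1" --pt "0 0 -0.03 0 0 0 -1"

```text
time_s: 11.9
ee_pos: [0.5248, 0.0172, 0.2165]
eef_rot: [-3.141, 0.0, 0.506]
force: [-0.1, 0.6, 0.4]
grip_width: 0.0009
grip_force: 0.0
```

>>> jog_arm --pt "-0.028 0.008 0 0 0 0 -1" --pt "-0.028 0.008 0 0 0 0 -1" --pt "-0.028 0.008 0 0 0 0 -1" --pt "-0.026 0.008 0 0 0 0 -1" --pt "0 0 0 0 0 0 -1"

```text
time_s: 12.4
ee_pos: [0.443, -0.0659, 0.2158]
eef_rot: [3.141, -0.0, 0.504]
force: [0.4, 0.1, 0.2]
grip_width: 0.0004
grip_force: 0.0
```

```bash
python3 - <<'E'
from h import *
o=ctrl.get_obs();print(o['ee_pos'],o['force'],o['time_s'],o['joint_vel'].max());wristm("pics/p7.png")
w=ctrl.camera("wrist");m=ctrl.camera_model("wrist")
R,t=cv2.Rodrigues(m['rvec'])[0],m['tvec']
p=cv2.projectPoints(np.array([[.533,-.038,.1235]]),m['rvec'],t,m['intrinsics'],None)[0][0,0];print(p)
x,y=p.astype(int); x0=max(0,x-80);y0=max(0,y-60)
cv2.imwrite("pics/p7.png",cv2.resize(w[y0:y0+120,x0:x0+160],(800,600),interpolation=cv2.INTER_CUBIC)[:,:,::-1])
E
```

```text
[ 0.443  -0.0659  0.2158] [0.4328 0.0799 0.2422] 12.4 0.05261387483984915
cam [ 0.517  -0.0256  0.3952]
red 249
  r0.058 n60 th min 136.6 med 141.4 max 143.9
  r0.062 n55 th min 137.1 med 141.7 max 143.9
  r0.066 n58 th min 137.5 med 141.9 max 143.9
  r0.070 n55 th min 137.9 med 142.0 max 144.0
  r0.074 n21 th min 138.3 med 142.3 max 144.2
dark 354
  r0.066 n36 th min 125.4 med 139.4 max 148.5
  r0.070 n36 th min 125.6 med 139.5 max 148.6
  r0.074 n61 th min 138.3 med 140.6 max 149.1
  r0.078 n91 th min 125.1 med 135.8 max 143.2
  r0.082 n60 th min 127.8 med 132.3 max 140.7
  r0.086 n52 th min 125.0 med 139.4 max 140.8
  r0.090 n18 th min 139.5 med 140.2 max 140.9
[344.6886 102.7078]
```

View pics/p7.png

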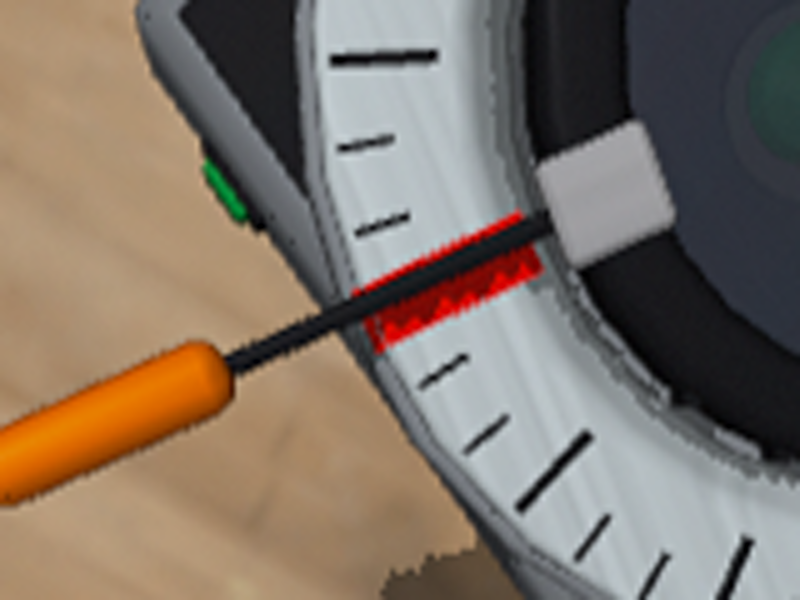

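From directly above, the pointer's line is at 139.4° and the mark's middle at 140.9°, so it is on the red but about 2 mm short. I go back for one small push of 3 mm at the paddle.

>>> jog_arm --pt "0.028 -0.008 0 0 0 0 -1" --pt "0.028 -0.008 0 0 0 0 -1" --pt "0.028 -0.008 0 0 0 0 -1" --pt "0.028 -0.008 0 0 0 0 -1" --pt "0 0 0 0 0 0 -1"

```text
time_s: 13.0
ee_pos: [0.5282, 0.0204, 0.2147]
eef_rot: [-3.141, 0.0, 0.509]
force: [-0.3, -0.5, -0.5]
grip_width: 0.0007
grip_force: 0.0
```

>>> jog_arm --pt "0 0 0.03 0 0 0 -1" --pt "0 0 0.03 0 0 0 -1" --pt "0 0 0.03 0 0 0 -1" --pt "0 0 0 0 0 0 -1" --pt "0 0 0 0 0 0 -1"

```text
time_s: 13.5
ee_pos: [0.5266, 0.0177, 0.1261]
eef_rot: [-3.142, 0.0, 0.506]
force: [0.8, -0.2, 0.2]
grip_width: 0.0007
grip_force: 0.0
```

```bash
python3 - <<'E'
from h import *
o=ctrl.get_obs();p=o['ee_pos'];yaw=o['eef_rot'][2];print(p,o['force'])
for T in ((.5139,.0024),(.5139-.0019,.0024-.0023)):
    d=np.array(T)-p[:2];c,s=np.cos(yaw),np.sin(yaw);print(c*d[0]+s*d[1],s*d[0]-c*d[1])
E
```

```text
[0.5266 0.0177 0.1261] [ 0.8444 -0.2418  0.2392]
-0.018545264056216974 0.007200894101958259
-0.021322158655634603 0.008291241011765076
```

>>> jog_arm --pt "-0.008 0.003 0 0 0 0 -1" --pt "-0.008 0.003 0 0 0 0 -1" --pt "-0.003 0.001 0 0 0 0 -1" --pt "-0.001 0.0005 0 0 0 0 -1" --pt "-0.001 0.0005 0 0 0 0 -1"

```text
time_s: 14.0
ee_pos: [0.512, 0.0001, 0.1259]
eef_rot: [3.141, -0.001, 0.505]
force: [-1.0, 0.6, 1.3]
grip_width: 0.0004
grip_force: 0.6
```

>>> jog_arm --pt "0 0 0 0 0 0 -1" --pt "0 0 0 0 0 0 -1"

```text
time_s: 14.2
ee_pos: [0.5118, 0.0002, 0.1254]
eef_rot: [-3.142, 0.0, 0.506]
force: [0.8, 0.4, 0.6]
grip_width: 0.0006
grip_force: 0.1
```

```bash
python3 - <<'E'
from h import *
print(ctrl.get_obs()['ee_pos']);wristm("pics/x.png")
E
```

```text
[0.5118 0.0002 0.1254]
cam [0.5849 0.0399 0.3047]
red 331
  r0.058 n74 th min 137.8 med 139.9 max 141.9
  r0.062 n72 th min 138.2 med 140.1 max 142.1
  r0.066 n73 th min 138.4 med 140.3 max 142.1
  r0.070 n73 th min 138.8 med 140.5 max 142.3
  r0.074 n39 th min 137.1 med 140.0 max 142.2
dark 642
  r0.066 n118 th min 131.8 med 142.6 max 155.0
  r0.070 n105 th min 132.0 med 142.2 max 154.9
  r0.074 n100 th min 132.1 med 141.8 max 144.1
  r0.078 n88 th min 126.5 med 142.1 max 144.0
  r0.082 n83 th min 140.6 med 142.3 max 144.0
  r0.086 n80 th min 140.7 med 142.3 max 143.9
  r0.090 n68 th min 140.9 med 142.4 max 143.9
```

The lever moved 1.6°, as intended. I back off and check again from above.

>>> jog_arm --pt "0.006 -0.003 0 0 0 0 -1" --pt "0.01 -0.004 0 0 0 0 -1" --pt "0 0 -0.03 0 0 0 -1" --pt "0 0 -0.03 0 0 0 -1" --pt "0 0 -0.03 0 0 0 -1"

```text
time_s: 14.75
ee_pos: [0.5227, 0.0148, 0.2164]
eef_rot: [-3.141, 0.0, 0.506]
force: [-0.5, 0.8, 0.2]
grip_width: 0.0005
grip_force: 0.0
```

>>> jog_arm --pt "-0.028 0.008 0 0 0 0 -1" --pt "-0.028 0.008 0 0 0 0 -1" --pt "-0.028 0.008 0 0 0 0 -1" --pt "-0.026 0.008 0 0 0 0 -1" --pt "0 0 0 0 0 0 -1"

```text
time_s: 15.25
ee_pos: [0.4409, -0.0682, 0.2158]
eef_rot: [3.141, -0.0, 0.504]
force: [0.8, 0.1, 0.3]
grip_width: 0.0004
grip_force: 0.0
```

>>> jog_arm --pt "0 0 0 0 0 0 -1" --pt "0 0 0 0 0 0 -1" --pt "0 0 0 0 0 0 -1"

```text
time_s: 15.55
ee_pos: [0.4422, -0.0666, 0.2153]
eef_rot: [-3.141, 0.0, 0.507]
force: [-0.4, -0.2, 0.4]
grip_width: 0.0005
grip_force: 0.0
```

```bash
python3 - <<'E'
from h import *
wristm("pics/x.png")
w=ctrl.camera("wrist");a=ctrl.camera("top")
cv2.imwrite("pics/p8.png",np.hstack([cv2.resize(w[40:160,265:425],(400,300),interpolation=cv2.INTER_CUBIC),cv2.resize(w,(400,300))])[:,:,::-1])
measure("scene")
E
```

```text
cam [ 0.5152 -0.027   0.3946]
red 267
  r0.058 n58 th min 138.0 med 140.4 max 145.4
  r0.062 n60 th min 138.1 med 140.5 max 145.4
  r0.066 n61 th min 138.5 med 140.8 max 145.1
  r0.070 n61 th min 138.8 med 141.0 max 145.1
  r0.074 n27 th min 139.2 med 141.0 max 145.1
dark 406
  r0.066 n38 th min 126.6 med 142.2 max 149.8
  r0.070 n37 th min 126.7 med 142.2 max 149.8
  r0.074 n56 th min 131.4 med 143.2 max 151.9
  r0.078 n124 th min 125.0 med 132.9 max 146.6
  r0.082 n70 th min 125.3 med 133.9 max 143.4
  r0.086 n62 th min 125.1 med 129.6 max 143.4
  r0.090 n19 th min 142.0 med 142.7 max 143.3
orange [294.4 207.6] 201 box [[286.0, 201.0], [302.0, 201.0], [302.0, 214.0], [286.0, 214.0]] [array([0.5192, 0.0172]), array([ 0.5003, -0.0145]), array([ 0.4922, -0.0282])]
   corners at z0/zlast [array([0.5156, 0.0412]), array([0.5408, 0.0238]), array([ 0.5218, -0.005 ]), array([0.4972, 0.0119])] [array([ 0.4889, -0.0062]), array([ 0.512 , -0.0221]), array([ 0.4945, -0.0486]), array([ 0.472 , -0.0331])]
orange [374.6 289.8] 317 box [[360.5, 285.5], [387.79998779296875, 281.6000061035156], [389.6000061035156, 294.29998779296875], [362.29998779296875, 298.20001220703125]] [array([ 0.5247, -0.2162]), array([ 0.5055, -0.2349]), array([ 0.4972, -0.2429])]
   corners at z0/zlast [array([ 0.511 , -0.1963]), array([ 0.5531, -0.2156]), array([ 0.5391, -0.237 ]), array([ 0.498 , -0.2179])] [array([ 0.4846, -0.2246]), array([ 0.5234, -0.2424]), array([ 0.5105, -0.2621]), array([ 0.4726, -0.2445])]
red [463.6 301.3] 34 box [[459.0, 302.0], [462.70001220703125, 297.0], [467.3999938964844, 300.5], [463.6000061035156, 305.5]] [array([ 0.6082, -0.3252])]
red [298.1 328.5] 32 box [[295.0, 331.0], [295.0, 326.0], [302.0, 326.0], [302.0, 331.0]] [array([ 0.3732, -0.2214])]
```

View pics/p8.png

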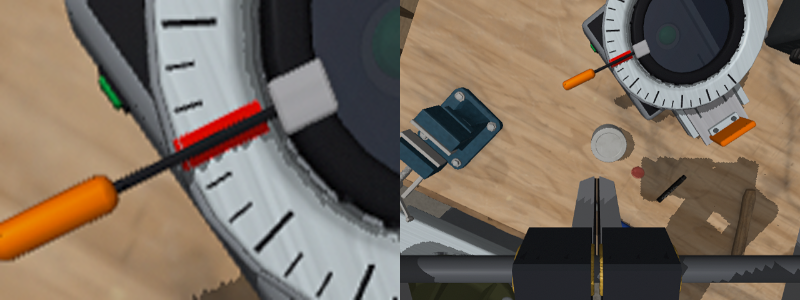

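The pointer (142.2°) now lies in the middle of the red mark (141.9°). The carriage is home with the nugget under the ring, and the tin, pink nugget and pencil are where they were. I'll hand it in.

```bash
python3 -c "
from station import ctrl
print(ctrl.hand_in())"
```

```text
the job is handed in; nothing more can be done
None
```

I handed the job in: the carriage is fully home with the green nugget under the ring, and the lever's pointer is within about 0.5 mm of the red mark's middle. The hand-in returned no verdict.

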